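Release the drilling jig and bring the block to the mitre box

ROBOT

A 6-joint arm with a two-finger parallel gripper is mounted at the origin on the work surface. World frame = base frame: x ahead of the robot, y to its left, z up, the work surface at z = 0. Lengths are in m, angles in rad, forces in N, time in s.
With the tool pointing down it reaches from about 0.325 to 0.775 m from the base axis. Payload 9.3 kg.
Tool frame: the origin (TCP) lies on the centre line of the jaws, within the pads' length; the fingertips stand 14 mm ahead of it and the grasp point (between the pads) lies 5 mm behind it (manip.tip_reach is the distance from the TCP to the fingertips, in m); z points along the fingers, y is the line along which they close (so a half turn about z gives the same grasp; the last joint's range is limited). The gripper opens to 85 mm and grips with 20 to 120 N. Pads are 22 mm wide; open, the fingers measure 114 mm over their backs; the gripper's body (76 mm by 85 mm) begins 54 mm behind the grasp point. The pads swing forward as they close: fully open they stand 13 mm farther back than shut.
Start: joints at [0.969, 0.259, 0.021, 1.334, 0, 1.418], TCP at [0.239, 0.496, 0.245] pointing down, gripper open.
Joint ranges: [-3.04, 3.04], [-0.91, 1.82], [-1.04, 1.36], [-1.92, 1.95], [-1.52, 1.45], [-3.14, 3.14]. Speed limits (rad/s): [2.22, 2.22, 2.79, 3.14, 3.14, 3.14].

INTERFACE

Orientations are given as a unit quaternion [w, x, y, z].
In Python, from bench import manip gives the robot as it stands. The module is installed in compiled form; this text tells all that it offers.
- The arm moves only by the tool drive_tool, never from a script. Its arguments are lists of equal length, an entry for each row: "delta_pos": the shift along the tool's x, y, z in cm, a list of three; "rot": the turn, a rotation vector about the tool's x, y, z in rad, a list of three; "fingers": the finger opening in cm, from 0 to 8.54. A call has exactly 5 rows; each row is the pose to reach, as a shift and turn from the pose commanded when the call began, along the tool's axes at that moment; what a row does not reach only later rows make up. A row lasts 1/12 s, in which the tool goes at most 41.7 mm and 7.16 degrees, less where a joint would pass 70% of its speed; a pose out of reach is approached as far as the arm can. A call with a gripper value outside its range is refused whole. The fingers move at their own pace and stop on an object; "grip_force" is the grip in N (left out, the last holds). Time passes only in rows, so rows that repeat a pose let the fingers close, or fill a call up. It gives the time, the measured TCP pose, the force, the opening and the grip force at its end, in the units of the state.
- manip.sense(): the state, without advancing time (a new reading comes with each control period).
- manip.get_image(name): name is "scene" or "top" or "wrist"; returns the picture (384x512x3 uint8, red, green, blue); there is no depth.
- manip.camera_model(name): a dict with "intrinsics" (3x3 intrinsics, pixels), "rvec" (rotation vector, rad) and "tvec" (3), from world to camera coordinates, as OpenCV has them. Camera axes: x right, y down, z forward; pixel columns grow to the right and rows downward; lengths in m; the calibration is good to about 2 mm. A picture is of the moment at which its call begins: read the wrist's pose just before it. camera_model takes no time and is no camera call; for the wrist camera it gives the pose at the moment of the call.
- manip.finish_job(): hands the job in; it is judged then, once.
The state is a dict: "clock": time; "joint_positions": joint angles; "qd": joint speeds; "tau": joint torques, N m; "tool_pos": TCP position; "eef_rot": TCP orientation; "ft_force": force on the tool from outside, world axes, zero at the start; "ft_torque": the same for the moment, N m; "opening": finger opening in m; "grip_force": force on a finger pad.
Only numpy, scipy, OpenCV 4.12 (cv2) and the standard library are available. Lean on these libraries where they do the work, as an engineer would, in place of code of your own. Each camera call takes 0.05 s, during which the arm holds its last target. There are 200 camera calls.

TASK

Press the release button so that the jig's lid springs fully open, lift the pine block out and set it down flat and free on the bare bench. Then take it again by its two ends and lower it gently, never dropping it, into the channel of the mitre box, holes up, flat on the floor and with the saw line across the block's middle. Leave the lid standing open and do not disturb the beam offcut, the hammer or the clamp.

Things in the scene. Friction and masses are not known exactly. Their poses are not given: they have to be found in the camera images.
- jig: Clamshell drilling jig fixed to the bench. Plywood base 198 x 130 x 15 mm, x = -125 to +73 mm. Origin on the bench under the centre of the nest holding the block; z up, y across; -x is the front (latch, button), +x the hinge side. Black latch housing x = -122 to -64 mm, 50 mm wide, 50 mm above the bench. Hinge block x = 55 to 69 mm, 90 mm wide, 50 mm high.
- nest (a point): Centre of the nest floor, 15 mm above the bench, axes as the jig; nest 70 x 48 mm (x, y). Plywood end walls, 12 mm thick, rise to 50 mm above the bench, so the block cannot be gripped by its ends; corner lugs (10 mm thick) leave an open notch x = -22 to +22 mm in both long sides, where it can be gripped across its width (along y), fingers down to the 15 mm base.
- release_top (a point): Centre of the top of the grey round release button (30 mm across) on the black latch housing, 100 mm in front of the nest's centre, 70 mm above the bench when up; moves with the button. Axes as the jig.
- release (a joint): Travel of the release button, straight down: 0 up, 0.008 m fully down. Spring: about 1.5 N to start, 5 N at the bottom; it springs back up. From about 0.005 m the catch lets go of the lid.
- jig_lid (a joint): Angle of the aluminium lid (80 mm wide, 110 mm hinge to front edge, 8 mm thick): 0 shut and latched over the block, its top 58 mm above the bench; 1.92 rad at its open stop, leaning back beyond the hinge. Hinge line along the jig's y at x = 62 mm, 54 mm above the bench. A spring throws it open in about a second once the catch lets go, and keeps it open; shut, it yields only to the button.
- block: Pine block 66 x 44 x 32 mm (its x, y, z), about 60 g, two dark dowel holes on top. Origin at the centre of its underside, z up. At the start it lies in the nest under the shut lid, its x along the jig's x, with 2 mm play each way.
- mitre_box: Grey mitre box fixed to the bench, 240 x 80 mm, origin on the bench under its centre. A 56 mm wide channel runs along its x, open above and at both ends; floor 12 mm and walls 58 mm above the bench, walls 12 mm thick: no room for fingers beside the block. A 5 mm saw slot cuts through both walls at mid-length (black lines on the walls at x = -80 and +80 mm are only markings).
- saw_line (a point): Centre of the channel's floor under the through saw slot, 12 mm above the bench, axes as the mitre box (x along the channel, z up). The saw line runs along y through this point.
- beam: Bystander: brown steel I-beam offcut, 90 x 80 x 76 mm high, origin under its centre, loose on the bench.
- hammer: Bystander: hammer, 260 mm long, lying loose along its x, origin under its centre.
- clamp: Bystander: steel bar clamp with wooden handle, 260 x 95 mm, lying loose along its x, origin under its bar's centre.
Not all that is in view belongs to the job. Leave any pink or yellow look-alike of the jig alone.

How it is judged:
By the outcome, as a careful person would: the job done as asked, in the order asked, and still so for the second after the job is handed in, with the robot touching nothing.
It also fails if it takes over 64 s, if anything falls off the work surface, if the arm or the gripper's body presses on something with over 40 N, if the wrist force passes 120 N, or if a joint passes its speed limit or range.

## Working session

There is one attempt and no reset: what is moved stays moved. The work goes in short steps, Python scripts to look and compute and a tool call to move; the robot and the scene stay as the last step left them, time stands still between calls to the robot, and variables do not carry over. Pictures are saved under pics/ and viewed, at most 10 in all, crops included, and the job is handed in when it is done.

Besides the shell and the picture viewer there is one more tool, called after "Emit:" as a command line: name --argument value ..., lists and objects as JSON in quotes. drive_tool: Moves the arm, as the interface text tells. Its arguments: {"type":"object","properties":{"delta_pos":{"type":"array","items":{"type":"array","items":{"type":"number"}}},"rot":{"type":"array","items":{"type":"array","items":{"type":"number"}}},"fingers":{"type":"array","items":{"type":"number"}},"grip_force":{"type":"number"}},"required":["delta_pos","rot","fingers"]}

```bash
mkdir -p pics; cat > h.py <<'E'
import numpy as np, cv2
from scipy.spatial.transform import Rotation as R
from bench import manip
def snap(name,f):
    m=manip.camera_model(name); im=manip.get_image(name)
    cv2.imwrite('pics/'+f+'.png',im[:,:,::-1]); return m,im
def ray(m,uv,z):
    K=np.array(m['intrinsics'],float);Rm=cv2.Rodrigues(np.array(m['rvec'],float))[0];t=np.array(m['tvec'],float).ravel()
    uv=np.atleast_2d(np.array(uv,float)); d=np.c_[uv,np.ones(len(uv))]@np.linalg.inv(K).T@Rm
    c=-Rm.T@t; z=np.broadcast_to(z,len(uv)); s=(z-c[2])/d[:,2]; return c+d*s[:,None]
def proj(m,P):
    return cv2.projectPoints(np.array(P,float).reshape(-1,3),np.array(m['rvec'],float),np.array(m['tvec'],float),np.array(m['intrinsics'],float),None)[0][:,0]
def st():
    s=manip.sense();q=np.array(s['eef_rot']);r=R.from_quat(q[[1,2,3,0]])
    return s,np.array(s['tool_pos']),r
def to(target,yaw_axis=None):
    # delta in tool axes (cm); yaw_axis: world angle of tool y wanted -> turn about tool z
    s,p,r=st();d=r.inv().apply(np.array(target)-p)*100
    print('delta cm',d.round(2),'tool x',r.as_matrix()[:,0].round(3),'y',r.as_matrix()[:,1].round(3),'z',r.as_matrix()[:,2].round(3))
    if yaw_axis is not None:
        v=r.inv().apply([np.cos(yaw_axis),np.sin(yaw_axis),0]);a=np.arctan2(-v[0],v[1]);a=(a+np.pi/2)%np.pi-np.pi/2
        print('rot z',a.round(3),'j6',s['joint_positions'][5])
E
python3 - <<'E'
from h import *
for n in('top','scene'):
    m,im=snap(n,n); 
a=cv2.imread('pics/top.png')
cv2.imwrite('pics/top2.png',cv2.resize(a,(800,600),interpolation=cv2.INTER_CUBIC))
m=manip.camera_model('top');print(m); print(manip.sense()['ft_force'])
E
```

```text
{'intrinsics': array([[443.68661972,   0.        , 251.84337736],
       [  0.        , 443.68661972, 186.96332098],
       [  0.        ,   0.        ,   1.        ]]), 'rvec': array([ 2.13608482, -2.16752128,  0.11186691]), 'tvec': array([0.12306594, 0.5492575 , 1.68049583])}
[ 0.48478816 -0.3084167   0.07617213]
```

View pics/top2.png

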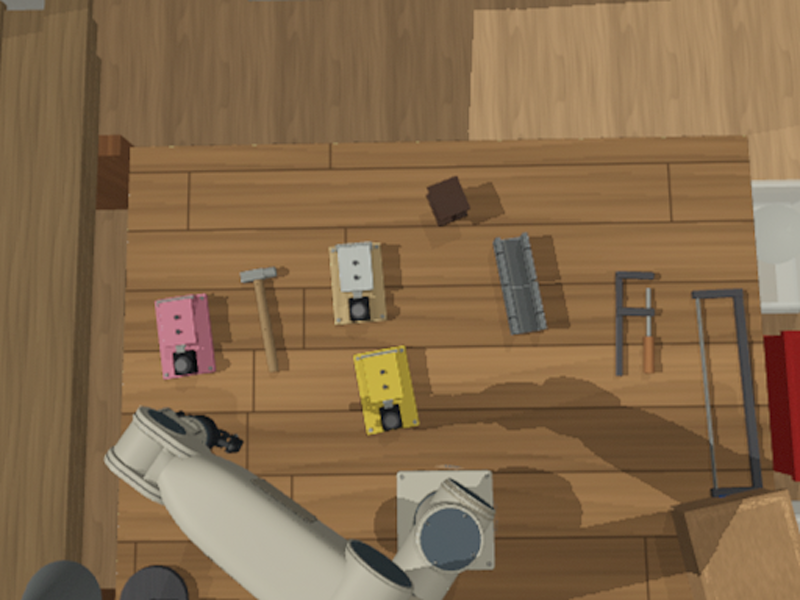

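View pics/scene.png

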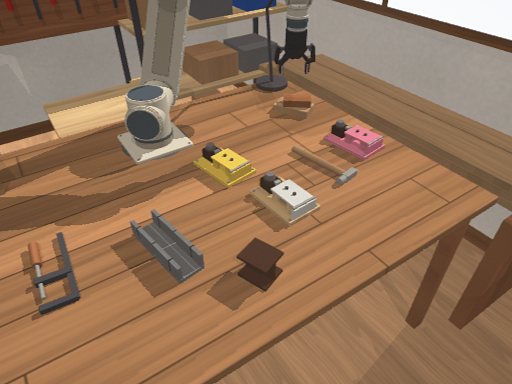

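Jig candidates in the top view at 800x600: pink (185,335), yellow (386,390), and plywood with an aluminium lid (358,283). The last one matches the description. The mitre box is at (520,284), the beam at (447,201), the hammer at (264,320) and the clamp at (635,320). Next I'll check a close crop.

```bash
python3 - <<'E'
from h import *
a=cv2.imread('pics/top.png')
c=a[130:230,195:365]  # 170x100
cv2.imwrite('pics/crop1.png',cv2.resize(c,(799,470),interpolation=cv2.INTER_CUBIC))
E
```

```text
(no output)
```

View pics/crop1.png

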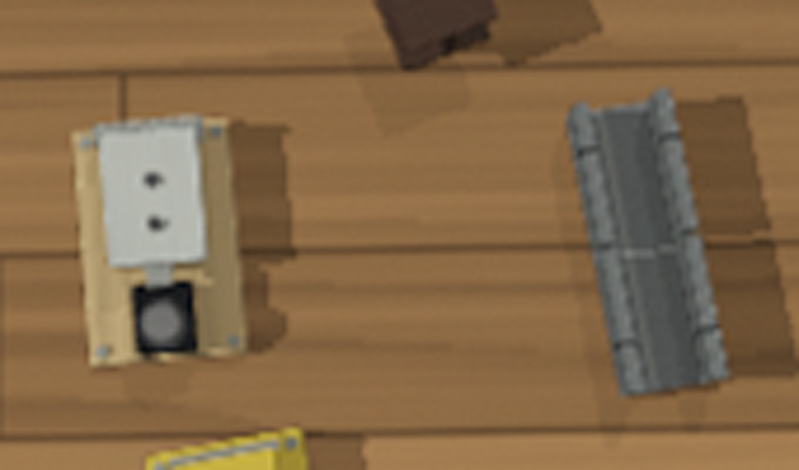

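The crop shows the plywood jig with its aluminium lid shut, the button at (163,322) and base corners at (92,366), (243,352), (228,120) and (75,133). The mitre box's wall-top corners are about (570,107), (667,92), (728,376) and (625,394), and its saw line is at about (647,253).

```bash
python3 - <<'E'
from h import *
m=manip.camera_model('top')
f=lambda L:np.array(L)/4.7+[195,130]
b=ray(m,f([(163,322)]),.07)[0];c=ray(m,f([(92,366),(243,352),(228,120),(75,133)]),.015)
print('button',b,'\nbase',c, np.linalg.norm(np.roll(c,-1,0)-c,axis=1))
fr,bk=(c[0]+c[1])/2,(c[2]+c[3])/2;u=bk-fr;yaw=np.arctan2(u[1],u[0]);e=np.array([np.cos(yaw),np.sin(yaw),0])
print('jig yaw',yaw,'origin from base',c.mean(0)+.026*e,'from button',b+.1*e)
k=ray(m,f([(570,107),(667,92),(728,376),(625,394)]),.058);print('box',k,np.linalg.norm(np.roll(k,-1,0)-k,axis=1))
u=(k[0]+k[1]-k[2]-k[3]);print('yaw',np.arctan2(u[1],u[0]),k.mean(0),ray(m,f([(647,253)]),.012))
o=b-[0,0,0];to([b[0],b[1],.1]);print(manip.sense()['joint_positions'])
E
```

```text
button [0.50407014 0.19871459 0.07      ] 
base [[0.47362529 0.26145294 0.015     ]
 [0.4833732  0.13627309 0.015     ]
 [0.67861089 0.14647897 0.015     ]
 [0.66969568 0.27505221 0.015     ]] [0.12555882 0.19550426 0.12888196 0.19654144]
jig yaw 0.06075992389510614 origin from base [0.60227829 0.20639309 0.015     ] from button [0.60388561 0.20478684 0.07      ]
box [[ 0.67635209 -0.1343031   0.058     ]
 [ 0.68745306 -0.21366211  0.058     ]
 [ 0.45480333 -0.25400041  0.058     ]
 [ 0.44156764 -0.17108479  0.058     ]] [0.08013167 0.23612088 0.08396537 0.23764812]
yaw 0.16351279162858298 [ 0.56504403 -0.1932626   0.058     ] [[ 0.56104592 -0.20042716  0.012     ]]
delta cm [-36.8  -15.18  14.48] tool x [-0.901  0.434  0.   ] y [ 0.434  0.901 -0.001] z [-0.001 -0.001 -1.   ]
[9.69411350e-01 2.59132686e-01 2.08135405e-02 1.33371617e+00
 2.74549062e-05 1.41819545e+00]
```

Emit:
drive_tool --delta_pos '[[-3.6,-1.5,0.5],[-7.2,-3,1],[-10.8,-4.5,1.5],[-14.4,-6,2],[-18,-7.5,2.5]]' --rot '[[0,0,-0.1],[0,0,-0.2],[0,0,-0.3],[0,0,-0.4],[0,0,-0.51]]' --fingers '[0,0,0,0,0]' --grip_force 30

```text
clock: 0.52
tool_pos: [0.3684, 0.3489, 0.2199]
eef_rot: [-0.0, -0.032, 0.999, -0.0]
ft_force: [0.8, 0.7, 1.1]
opening: 0.0254
grip_force: 0.0
```

```bash
python3 - <<'E'
from h import *
to([.503,.199,.13],1.631); print(manip.tip_reach)
E
```

```text
delta cm [-12.48 -15.82   8.99] tool x [-0.998 -0.064  0.   ] y [-0.064  0.998 -0.   ] z [-0. -0. -1.]
rot z 0.004 j6 0.528653488253077
0.014
```

Emit:
drive_tool --delta_pos '[[-2.4,-3,0.5],[-4.8,-6,1],[-7.2,-9,1.5],[-9.7,-12.3,3],[-12.5,-15.8,4]]' --rot '[[0,0,0],[0,0,0],[0,0,0],[0,0,0],[0,0,0]]' --fingers '[0,0,0,0,0]'

```text
clock: 0.93
tool_pos: [0.4981, 0.2032, 0.181]
eef_rot: [-0.0, -0.029, 1.0, 0.0]
ft_force: [1.0, 1.1, 0.1]
opening: 0.0
grip_force: 0.0
```

Emit:
drive_tool --delta_pos '[[0,0,0],[0,0,0],[0,0,0],[0,0,0],[0,0,0]]' --rot '[[0,0,0],[0,0,0],[0,0,0],[0,0,0],[0,0,0]]' --fingers '[0,0,0,0,0]'

```text
clock: 1.35
tool_pos: [0.4969, 0.2059, 0.1823]
eef_rot: [0.0, -0.03, 1.0, 0.0]
ft_force: [0.1, -0.9, -0.2]
opening: -0.0001
grip_force: 0.0
```

```bash
python3 - <<'E'
from h import *
m,im=snap('wrist','w1')
to([.503,.199,.084],1.631); print(manip.sense()['tool_pos'])
# predictions
e=np.array([np.cos(.06),np.sin(.06),0]);f=np.array([-e[1],e[0],0]);o=np.array([.603,.2056,0])
for n,P in dict(button=o-.1*e+[0,0,.07],lidL=o-.048*e+.04*f+[0,0,.058],lidR=o-.048*e-.04*f+[0,0,.058]).items():print(n,proj(m,P))
E
```

```text
delta cm [-0.56 -0.73  9.83] tool x [-0.998 -0.061 -0.001] y [-0.061  0.998  0.   ] z [ 0.001  0.    -1.   ]
rot z 0.001 j6 0.17610775255153893
[0.4968935  0.20594991 0.18231906]
button [[241.24254463 197.74608742]]
lidL [[284.72861029 246.62735217]]
lidR [[198.79161718 246.5508428 ]]
```

View pics/w1.png

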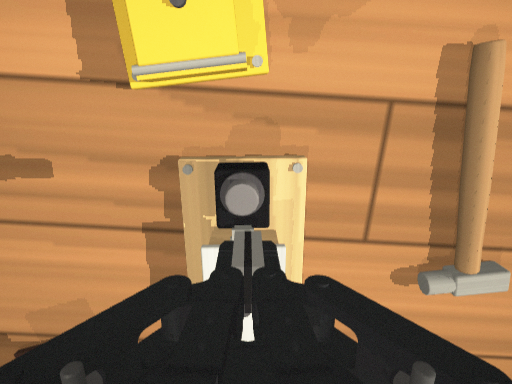

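The wrist view shows the button at (242,193), within 5 px of the prediction (241,198). The lid edge is where I expected it, so I'll press.

Emit:
drive_tool --delta_pos '[[-0.5,-0.7,3],[-0.5,-0.7,6],[-0.5,-0.7,8],[-0.5,-0.7,9],[-0.5,-0.7,9]]' --rot '[[0,0,0],[0,0,0],[0,0,0],[0,0,0],[0,0,0]]' --fingers '[0,0,0,0,0]'

```text
clock: 1.82
tool_pos: [0.5015, 0.1986, 0.0902]
eef_rot: [-0.002, -0.03, 1.0, -0.0]
ft_force: [0.1, -0.1, -0.7]
opening: -0.0001
grip_force: 0.0
```

Emit:
drive_tool --delta_pos '[[0,0,0.4],[0,0,0.8],[0,0,1.2],[0,0,1.4],[0,0,1.4]]' --rot '[[0,0,0],[0,0,0],[0,0,0],[0,0,0],[0,0,0]]' --fingers '[0,0,0,0,0]'

```text
clock: 2.23
tool_pos: [0.5036, 0.1986, 0.0784]
eef_rot: [0.001, -0.029, 1.0, 0.0]
ft_force: [0.9, 1.7, 4.0]
opening: -0.0002
grip_force: 1.9
```

Emit:
drive_tool --delta_pos '[[0,0,0.1],[0,0,0.1],[0,0,0.1],[0,0,0.1],[0,0,0.1]]' --rot '[[0,0,0],[0,0,0],[0,0,0],[0,0,0],[0,0,0]]' --fingers '[0,0,0,0,0]'

```text
clock: 2.65
tool_pos: [0.5033, 0.1983, 0.0771]
eef_rot: [0.0, -0.029, 1.0, 0.0]
ft_force: [2.2, 3.2, 5.0]
opening: 0.0
grip_force: 2.2
```

Emit:
drive_tool --delta_pos '[[0,0,-1],[0,0,-2.5],[0,0,-5],[0,0,-8],[0,0,-11.5]]' --rot '[[0,0,0],[0,0,0],[0,0,0],[0,0,0],[0,0,0]]' --fingers '[0,0,0,0,0]'

```text
clock: 3.07
tool_pos: [0.5012, 0.1975, 0.192]
eef_rot: [-0.002, -0.029, 1.0, -0.001]
ft_force: [1.4, 0.7, -0.2]
opening: 0.0001
grip_force: 0.0
```

Emit:
drive_tool --delta_pos '[[0,0,-1],[0,0,-2],[0,0,-2],[0,0,-2],[0,0,-2]]' --rot '[[0,0,0],[0,0,0],[0,0,0],[0,0,0],[0,0,0]]' --fingers '[7,7,7,7,7]'

```text
clock: 3.48
tool_pos: [0.5022, 0.198, 0.2104]
eef_rot: [-0.001, -0.029, 1.0, -0.0]
ft_force: [0.3, -0.4, -0.4]
opening: 0.0604
grip_force: 0.0
```

```bash
python3 - <<'E'
from h import *
m,im=snap('wrist','w2');print(manip.sense()['tool_pos'])
mt,t=snap('top','t2')
a=cv2.resize(im[130:,100:400,::-1],(400,339));b=cv2.resize(t[130:230,195:295,::-1],(339,339),interpolation=2)
cv2.imwrite('pics/w2b.png',np.hstack([a,b]))
E
```

```text
[0.50221631 0.19799685 0.21035569]
```

View pics/w2b.png

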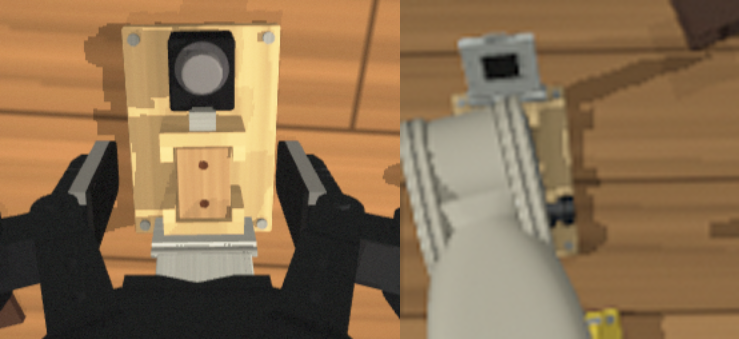

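The lid stands fully open and the button is up. The block lies in the nest with holes at (203,165) and (204,204) in the crop, and corners at (176,148), (231,147), (231,220) and (177,222).

```bash
python3 - <<'E'
from h import *
m=manip.camera_model('wrist')
f=lambda L:np.array(L)*.75+[100,130]
k=ray(m,f([(176,148),(231,147),(231,220),(177,222)]),.047);print(k,np.linalg.norm(np.roll(k,-1,0)-k,axis=1),k.mean(0))
h=ray(m,f([(203,165),(204,204)]),.047);print(h,h.mean(0))
b=ray(m,f([(202,69)]),.07)[0];print('button',b)
u=h.mean(0)-b;print('yaw',np.arctan2(u[1],u[0]),np.hypot(*u[:2]))
c=(k.mean(0)+h.mean(0))/2; print(c); to([c[0],c[1],.10],1.631)
E
```

```text
[[0.57456345 0.18424196 0.047     ]
 [0.57106093 0.2281468  0.047     ]
 [0.63917174 0.23390413 0.047     ]
 [0.64389739 0.18817967 0.047     ]] [0.04404433 0.06835371 0.04596801 0.06944566] [0.60717338 0.20861814 0.047     ]
[[0.5884615  0.20680611 0.047     ]
 [0.62488105 0.20998191 0.047     ]] [0.60667127 0.20839401 0.047     ]
button [0.50154064 0.20019366 0.07      ]
yaw 0.07784393817713842 0.10544996546183816
[0.60692233 0.20850607 0.047     ]
delta cm [-10.53   0.44  11.02] tool x [-0.998 -0.059  0.003] y [-0.059  0.998 -0.001] z [-0.003 -0.001 -1.   ]
rot z -0.001 j6 0.16134710014481238
```

Emit:
drive_tool --delta_pos '[[-4,0.3,1],[-8,0.3,3],[-10.3,0.3,6],[-10.3,0.3,9.5],[-10.3,0.3,11]]' --rot '[[0,0,0],[0,0,0],[0,0,0],[0,0,0],[0,0,0]]' --fingers '[7,7,7,7,7]'

```text
clock: 4.0
tool_pos: [0.6046, 0.2066, 0.0955]
eef_rot: [-0.004, -0.029, 1.0, -0.001]
ft_force: [-0.8, 0.3, -0.8]
opening: 0.07
grip_force: 0.0
```

```bash
python3 - <<'E'
from h import *
m,im=snap('wrist','w3');print(manip.sense()['tool_pos'],manip.sense()['ft_force'])
cv2.imwrite('pics/w3b.png',cv2.resize(im[:,:,::-1],(512,384)))
to([.605,.207,.034],1.635)
e=np.array([np.cos(.065),np.sin(.065),0]);f=np.array([-e[1],e[0],0]);o=np.array([.605,.207,.047])
for a,b in((-1,-1),(-1,1)):print(proj(m,o+.033*a*e+.022*b*f))
E
```

```text
[0.60311846 0.20648015 0.09418626] [-1.04273573 -0.33583549 -2.14065229]
delta cm [-0.25  0.05  6.02] tool x [-0.998 -0.058  0.01 ] y [-0.058  0.998 -0.001] z [-0.01  -0.002 -1.   ]
rot z -0.006 j6 0.13994531378275343
[[213.88384746 171.72509042]]
[[286.77234064 171.29867595]]
```

View pics/w3b.png

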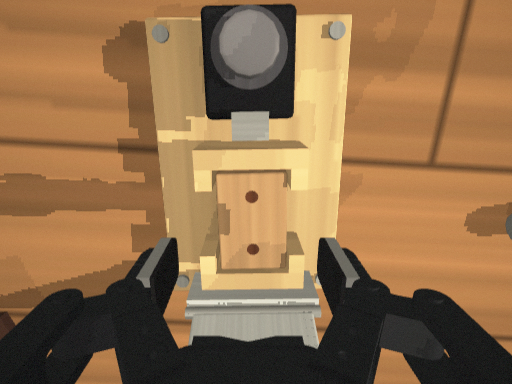

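The block's top front edge is at row 170, columns 216–286, which matches the prediction, so I'll descend.

Emit:
drive_tool --delta_pos '[[0,0,2],[0,0,3.5],[0,0,4.5],[0,0,5],[0,0,5]]' --rot '[[0,0,0],[0,0,0],[0,0,0],[0,0,0],[0,0,0]]' --fingers '[7,7,7,7,7]'

```text
clock: 4.47
tool_pos: [0.6051, 0.2072, 0.0511]
eef_rot: [-0.001, -0.029, 1.0, -0.0]
ft_force: [-0.2, -0.8, 0.3]
opening: 0.07
grip_force: 0.0
```

```bash
python3 - <<'E'
from h import *
to([.605,.207,.035],1.635)
E
```

```text
delta cm [ 0.   -0.02  1.61] tool x [-0.998 -0.059  0.002] y [-0.059  0.998 -0.   ] z [-0.002 -0.    -1.   ]
rot z -0.005 j6 0.13993581781884992
```

Emit:
drive_tool --delta_pos '[[0,0,0.6],[0,0,1.2],[0,0,1.6],[0,0,1.6],[0,0,1.6]]' --rot '[[0,0,0],[0,0,0],[0,0,0],[0,0,0],[0,0,0]]' --fingers '[7,7,7,6,5]' --grip_force 25

```text
clock: 4.88
tool_pos: [0.6055, 0.2073, 0.0358]
eef_rot: [-0.0, -0.029, 1.0, -0.0]
ft_force: [0.2, -0.5, 0.4]
opening: 0.0502
grip_force: 0.0
```

Emit:
drive_tool --delta_pos '[[0,0,0],[0,0,0],[0,0,0],[0,0,0],[0,0,0]]' --rot '[[0,0,0],[0,0,0],[0,0,0],[0,0,0],[0,0,0]]' --fingers '[4,3.5,3.5,3.5,3.5]'

```text
clock: 5.3
tool_pos: [0.6057, 0.2073, 0.0362]
eef_rot: [0.0, -0.029, 1.0, 0.0]
ft_force: [-0.3, -0.1, 3.6]
opening: 0.0438
grip_force: 26.9
```

Emit:
drive_tool --delta_pos '[[0,0,-0.5],[0,0,-1.5],[0,0,-3.5],[0,0,-6],[0,0,-9]]' --rot '[[0,0,0],[0,0,0],[0,0,0],[0,0,0],[0,0,0]]' --fingers '[3.5,3.5,3.5,3.5,3.5]'

```text
clock: 5.72
tool_pos: [0.6048, 0.207, 0.1264]
eef_rot: [-0.001, -0.029, 1.0, -0.0]
ft_force: [0.6, 0.5, -0.4]
opening: 0.0435
grip_force: 26.4
```

Emit:
drive_tool --delta_pos '[[0,0,-2],[0,0,-3],[1,-2,-3.5],[2,-5,-3.5],[3,-8,-3.5]]' --rot '[[0,0,0],[0,0,0],[0,0,0],[0,0,0],[0,0,0]]' --fingers '[3.5,3.5,3.5,3.5,3.5]'

```text
clock: 6.13
tool_pos: [0.5797, 0.1254, 0.161]
eef_rot: [0.0, -0.03, 1.0, -0.0]
ft_force: [0.6, -0.3, -0.6]
opening: 0.0438
grip_force: 26.5
```

```bash
python3 - <<'E'
from h import *
to([.53,-.005,.06],1.635);print(manip.sense()['tool_pos'],manip.sense()['grip_force'],manip.sense()['opening'])
E
```

```text
delta cm [  5.75 -12.71  10.1 ] tool x [-0.998 -0.061 -0.   ] y [-0.061  0.998 -0.   ] z [ 0. -0. -1.]
rot z -0.004 j6 0.010990323981019463
[0.57971956 0.12536229 0.16096276] 26.480983793735504 0.04378477060422674
```

Emit:
drive_tool --delta_pos '[[1.5,-3,0],[3,-6.5,0.5],[4.5,-10,2],[5.7,-12.7,4],[5.7,-12.7,6.5]]' --rot '[[0,0,0],[0,0,0],[0,0,0],[0,0,0],[0,0,0]]' --fingers '[3.5,3.5,3.5,3.5,3.5]'

```text
clock: 6.55
tool_pos: [0.5296, -0.0085, 0.0963]
eef_rot: [0.001, -0.028, 1.0, -0.001]
ft_force: [1.1, 0.7, -0.9]
opening: 0.0436
grip_force: 26.5
```

Emit:
drive_tool --delta_pos '[[0,0,2],[0,0,3.5],[0,0,4.5],[0,0,5.2],[0,0,5.2]]' --rot '[[0,0,0],[0,0,0],[0,0,0],[0,0,0],[0,0,0]]' --fingers '[3.5,3.5,3.5,3.5,3.5]'

```text
clock: 6.97
tool_pos: [0.5303, -0.0043, 0.0428]
eef_rot: [-0.001, -0.03, 1.0, 0.0]
ft_force: [-0.7, 0.0, -0.9]
opening: 0.0437
grip_force: 26.4
```

```bash
python3 - <<'E'
from h import *
to([.53,-.005,.0215],1.635);print(manip.sense()['tool_pos'])
E
```

```text
delta cm [ 0.03 -0.07  2.13] tool x [-0.998 -0.059  0.002] y [-0.059  0.998  0.   ] z [-0.002  0.    -1.   ]
rot z -0.005 j6 -0.22541245901849968
[ 0.53027703 -0.0042978   0.04276072]
```

Lower slowly to contact.

Emit:
drive_tool --delta_pos '[[0,0,0.5],[0,0,1.0],[0,0,1.4],[0,0,1.7],[0,0,1.9]]' --rot '[[0,0,0],[0,0,0],[0,0,0],[0,0,0],[0,0,0]]' --fingers '[3.5,3.5,3.5,3.5,3.5]'

```text
clock: 7.38
tool_pos: [0.5309, -0.0044, 0.0246]
eef_rot: [-0.0, -0.029, 1.0, 0.0]
ft_force: [-1.0, -0.0, -0.8]
opening: 0.0436
grip_force: 26.5
```

Emit:
drive_tool --delta_pos '[[0,0,0.05],[0,0,0.1],[0,0,0.15],[0,0,0.2],[0,0,0.2]]' --rot '[[0,0,0],[0,0,0],[0,0,0],[0,0,0],[0,0,0]]' --fingers '[3.5,3.5,3.5,3.5,3.5]'

```text
clock: 7.8
tool_pos: [0.5309, -0.0045, 0.0229]
eef_rot: [0.0, -0.029, 1.0, -0.0]
ft_force: [-0.0, 0.2, 0.3]
opening: 0.0432
grip_force: 26.5
```

Emit:
drive_tool --delta_pos '[[0,0,0.05],[0,0,0.1],[0,0,0.15],[0,0,0.2],[0,0,0.2]]' --rot '[[0,0,0],[0,0,0],[0,0,0],[0,0,0],[0,0,0]]' --fingers '[3.5,3.5,3.5,3.5,3.5]'

```text
clock: 8.22
tool_pos: [0.5309, -0.0045, 0.0212]
eef_rot: [0.0, -0.029, 1.0, -0.0]
ft_force: [-0.8, 0.3, 4.0]
opening: 0.0436
grip_force: 27.0
```

Emit:
drive_tool --delta_pos '[[0,0,0],[0,0,0],[0,0,0],[0,0,0],[0,0,0]]' --rot '[[0,0,0],[0,0,0],[0,0,0],[0,0,0],[0,0,0]]' --fingers '[4.6,5,5.5,6,6.5]'

```text
clock: 8.63
tool_pos: [0.5309, -0.0045, 0.0208]
eef_rot: [-0.0, -0.029, 1.0, -0.0]
ft_force: [0.2, -0.6, -0.3]
opening: 0.0645
grip_force: 0.0
```

Emit:
drive_tool --delta_pos '[[0,0,-1],[0,0,-3],[0,0,-6],[0,0,-9],[0,0,-12]]' --rot '[[0,0,0],[0,0,0],[0,0,0],[0,0,0.1],[0,0,0.2]]' --fingers '[7,8,8.5,8.5,8.5]'

```text
clock: 9.05
tool_pos: [0.5305, -0.0044, 0.1429]
eef_rot: [-0.0, 0.073, 0.997, -0.0]
ft_force: [1.1, 0.4, 0.1]
opening: 0.085
grip_force: 0.0
```

Emit:
drive_tool --delta_pos '[[0,0,0],[0,0,0],[0,0,0],[0,0,0],[0,0,0]]' --rot '[[0,0,0.12],[0,0,0.24],[0,0,0.36],[0,0,0.48],[0,0,0.6]]' --fingers '[8.5,8.5,8.5,8.5,8.5]'

```text
clock: 9.47
tool_pos: [0.5308, -0.0045, 0.1418]
eef_rot: [0.0, 0.365, 0.931, 0.0]
ft_force: [-0.4, -0.2, -0.3]
opening: 0.0852
grip_force: 0.0
```

Emit:
drive_tool --delta_pos '[[0,0,0],[0,0,0],[0,0,0],[0,0,0],[0,0,0]]' --rot '[[0,0,0.12],[0,0,0.24],[0,0,0.36],[0,0,0.48],[0,0,0.6]]' --fingers '[8.5,8.5,8.5,8.5,8.5]'

```text
clock: 9.88
tool_pos: [0.5308, -0.0045, 0.1417]
eef_rot: [0.0, 0.624, 0.782, 0.0]
ft_force: [-0.2, 0.3, 0.7]
opening: 0.0848
grip_force: 0.0
```

Emit:
drive_tool --delta_pos '[[0,0,0],[0,0,0],[0,0,0],[0,0,0],[0,0,0]]' --rot '[[0,0,0.1],[0,0,0.17],[0,0,0.17],[0,0,0.17],[0,0,0.17]]' --fingers '[8.5,8.5,8.5,8.5,8.5]'

```text
clock: 10.3
tool_pos: [0.5309, -0.0045, 0.1413]
eef_rot: [0.0, 0.685, 0.729, 0.0]
ft_force: [-0.2, -0.2, 0.1]
opening: 0.0848
grip_force: 0.0
```

```bash
python3 - <<'E'
from h import *
to([.531,-.0045,.0215],.061);print(manip.sense()['tool_pos'])
m,im=snap('wrist','w4')
e=np.array([np.cos(.061),np.sin(.061),0]);f=np.array([-e[1],e[0],0]);o=np.array([.531,-.0045,.032])
for a,b in((-1,-1),(-1,1),(1,1),(1,-1)):print(proj(m,o+.033*a*e+.022*b*f))
b=[.5610,-.2004,.012];print('saw',proj(m,b))
E
```

```text
delta cm [-0.000e+00  1.000e-02  1.198e+01] tool x [-0.062  0.998 -0.   ] y [0.998 0.062 0.   ] z [ 0. -0. -1.]
rot z 0.001 j6 1.342162207932309
[ 0.53088508 -0.0044852   0.14126206]
[[208.59541936 215.13499743]]
[[206.61804985 164.14177648]]
[[288.73506271 164.27369319]]
[[286.55627633 215.24789194]]
saw [[263.92082229 359.40173141]]
```

View pics/w4.png

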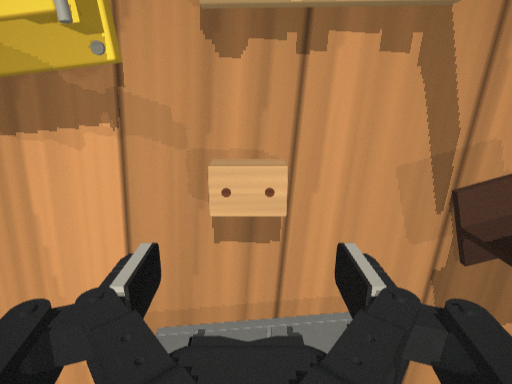

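The block sits flat and free at (209–287, 166–215), holes up, as predicted. Now I'll regrip it by its ends.

Emit:
drive_tool --delta_pos '[[0,0,3],[0,0,6],[0,0,9],[0,0,11],[0,0,11.9]]' --rot '[[0,0,0],[0,0,0],[0,0,0],[0,0,0],[0,0,0]]' --fingers '[8.5,8.5,8.5,8.5,8.5]'

```text
clock: 10.77
tool_pos: [0.5294, -0.0043, 0.0193]
eef_rot: [-0.002, 0.685, 0.728, -0.001]
ft_force: [-0.3, -0.4, -0.0]
opening: 0.0851
grip_force: 0.0
```

Emit:
drive_tool --delta_pos '[[0,0,0],[0,0,0],[0,0,0],[0,0,0],[0,0,0]]' --rot '[[0,0,0],[0,0,0],[0,0,0],[0,0,0],[0,0,0]]' --fingers '[8,7.4,6.8,6,5.5]' --grip_force 30

```text
clock: 11.18
tool_pos: [0.5318, -0.0046, 0.0235]
eef_rot: [0.001, 0.686, 0.728, 0.001]
ft_force: [-0.5, 0.7, 6.9]
opening: 0.0652
grip_force: 34.3
```

Emit:
drive_tool --delta_pos '[[0,0,0],[0,0,0],[0,0,0],[0,0,0],[0,0,-0.2]]' --rot '[[0,0,0],[0,0,0],[0,0,0],[0,0,0],[0,0,0]]' --fingers '[5.5,5.5,5.5,5.5,5.5]'

```text
clock: 11.6
tool_pos: [0.5314, -0.0045, 0.0249]
eef_rot: [0.001, 0.686, 0.728, 0.0]
ft_force: [0.2, 0.0, -1.4]
opening: 0.0652
grip_force: 33.5
```

Emit:
drive_tool --delta_pos '[[0,0,-0.6],[0,0,-2],[0,0,-5],[0,0,-9],[0,0,-13]]' --rot '[[0,0,0],[0,0,0],[0,0,0],[0,0,-0.05],[0,0,-0.1]]' --fingers '[5.5,5.5,5.5,5.5,5.5]'

```text
clock: 12.02
tool_pos: [0.5301, -0.0043, 0.1556]
eef_rot: [-0.001, 0.648, 0.762, -0.0]
ft_force: [0.4, -0.2, -0.5]
opening: 0.0654
grip_force: 33.9
```

```bash
python3 - <<'E'
from h import *
to([.575,-.27,.17],.1635);s=manip.sense();print(s['tool_pos'],s['opening'],s['grip_force'])
E
```

```text
delta cm [-26.94   0.15  -1.46] tool x [-0.161  0.987  0.001] y [ 0.987  0.161 -0.001] z [-0.001  0.    -1.   ]
rot z -0.002 j6 1.2423490722248816
[ 0.53005542 -0.00434349  0.1555674 ] 0.06543173217406537 33.8717257976532
```

Emit:
drive_tool --delta_pos '[[-2,0,-0.5],[-5,0,-1],[-9,0,-1.4],[-12,0,-1.4],[-15,0,-1.4]]' --rot '[[0,0,0],[0,0,0],[0,0,0],[0,0,0],[0,0,0]]' --fingers '[5.5,5.5,5.5,5.5,5.5]'

```text
clock: 12.43
tool_pos: [0.5549, -0.1542, 0.1691]
eef_rot: [0.001, 0.648, 0.761, 0.0]
ft_force: [1.0, -0.7, -0.4]
opening: 0.0656
grip_force: 33.9
```

Emit:
drive_tool --delta_pos '[[-3,0,0],[-6,0,0],[-9,0,0],[-11,0,0],[-12,0,0]]' --rot '[[0,0,0],[0,0,0],[0,0,0],[0,0,0],[0,0,0]]' --fingers '[5.5,5.5,5.5,5.5,5.5]'

```text
clock: 12.85
tool_pos: [0.5738, -0.2737, 0.1681]
eef_rot: [0.0, 0.649, 0.761, -0.0]
ft_force: [0.6, 1.5, -1.5]
opening: 0.0653
grip_force: 33.9
```

Emit:
drive_tool --delta_pos '[[0,0,0],[0,0,0],[0,0,0],[0,0,0],[0,0,0]]' --rot '[[0,0,0],[0,0,0],[0,0,0],[0,0,0],[0,0,0]]' --fingers '[5.5,5.5,5.5,5.5,5.5]'

```text
clock: 13.27
tool_pos: [0.5738, -0.2698, 0.1683]
eef_rot: [0.0, 0.648, 0.762, 0.0]
ft_force: [0.4, -0.1, -1.2]
opening: 0.0658
grip_force: 33.9
```

```bash
python3 - <<'E'
from h import *
m,im=snap('wrist','w5');print(manip.sense()['tool_pos'])
np.save('m5.npy',m,allow_pickle=True)
cv2.imwrite('pics/w5b.png',cv2.resize(im[:,:,::-1],(800,600),interpolation=2))
e=np.array([np.cos(.1635),np.sin(.1635),0]);f=np.array([-e[1],e[0],0]);o=np.array([.563,-.197,0])
print('saw',proj(m,o+[0,0,.012])*1.5625)
for a in(-.12,.12):
  for b in(-.04,-.028,.028,.04):print(a,b,proj(m,o+a*e+b*f+[0,0,.058])*1.5625)
E
```

```text
[ 0.57385491 -0.26999774  0.16824329]
saw [[388.7014346  151.70638831]]
-0.12 -0.04 [[153.53088042 234.27104665]]
-0.12 -0.028 [[150.01258464 210.48089399]]
-0.12 0.028 [[132.10356144  89.38294711]]
-0.12 0.04 [[127.91190377  61.03962919]]
0.12 -0.04 [[624.81774727 233.38406561]]
0.12 -0.028 [[628.32413796 209.57632899]]
0.12 0.028 [[646.17285391  88.38688798]]
0.12 0.04 [[650.35046716  60.02167583]]
```

View pics/w5b.png

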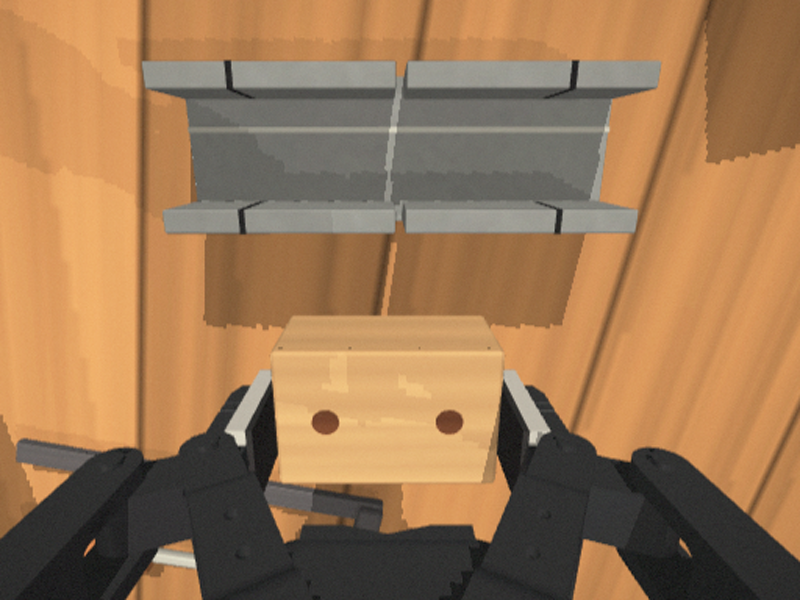

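The box's wall-top corners are (142,62), (659,61), (637,233) and (165,233), with the slot at about (400,61) and (399.5,233). The held block is level, holes at (326,422) and (449,422). Next I'll fit the box pose and the block's offset in hand.

```bash
python3 - <<'E'
from h import *
m=np.load('m5.npy',allow_pickle=True).item()
k=ray(m,np.array([(142,62),(659,61),(637,233),(165,233),(401,61),(399.5,233)])/1.5625,.058)
print(k.round(4));print(np.linalg.norm(k[[1,2,3,0]]-k[[0,1,2,3]],axis=1))
c=k[:4].mean(0);u=k[1]+k[2]-k[0]-k[3];yaw=np.arctan2(u[1],u[0]);print('c',c,'yaw',yaw,'slotmid',k[4:].mean(0))
s,p,r=st();print('tooly yaw',np.arctan2(*r.as_matrix()[[1,0],1]))
zt=p[2]-.0235+.032
h=ray(m,np.array([(326,422),(449,422)])/1.5625,zt);b=ray(m,np.array([(273,352),(502,352),(494,483),(281,483)])/1.5625,zt)
print('holes in tool cm',r.inv().apply(h-p)*100,'\ntop corners',r.inv().apply(b-p)*100)
T=k[4:].mean(0);to([T[0],T[1],.09],yaw); to([c[0],c[1],.09])
E
```

```text
[[ 0.4445 -0.1764  0.058 ]
 [ 0.6789 -0.1378  0.058 ]
 [ 0.694  -0.2157  0.058 ]
 [ 0.4569 -0.2544  0.058 ]
 [ 0.5619 -0.1568  0.058 ]
 [ 0.5746 -0.2352  0.058 ]]
[0.23763268 0.07942925 0.24024348 0.07895086]
c [ 0.56856415 -0.19608271  0.058     ] yaw 0.1625432886715097 slotmid [ 0.56827767 -0.19602382  0.058     ]
tooly yaw 0.16084904648668752
holes in tool cm [[-0.12700293 -1.77966591 -0.85041319]
 [-0.1249005   1.78848888 -0.84954809]] 
top corners [[ 2.07567086 -3.16265455 -0.85106909]
 [ 2.07983332  3.16597379 -0.84953478]
 [-2.23132294  3.23682934 -0.84889034]
 [-2.23470555 -3.2218876  -0.85045631]]
delta cm [7.39 0.63 7.82] tool x [-0.16   0.987 -0.   ] y [0.987 0.16  0.   ] z [ 0. -0. -1.]
rot z -0.002 j6 0.8379496073993153
delta cm [7.38 0.66 7.82] tool x [-0.16   0.987 -0.   ] y [0.987 0.16  0.   ] z [ 0. -0. -1.]
```

Emit:
drive_tool --delta_pos '[[2.5,0.2,0],[5,0.4,0.5],[7,0.6,2],[7.5,0.6,4.5],[7.5,0.6,6]]' --rot '[[0,0,0],[0,0,0],[0,0,0],[0,0,0],[0,0,0]]' --fingers '[5.5,5.5,5.5,5.5,5.5]'

```text
clock: 13.73
tool_pos: [0.5672, -0.1934, 0.1068]
eef_rot: [-0.0, 0.647, 0.762, 0.0]
ft_force: [0.7, -0.3, -1.3]
opening: 0.0654
grip_force: 33.9
```

Emit:
drive_tool --delta_pos '[[0,0,0],[0,0,0],[0,0,0],[0,0,0],[0,0,0]]' --rot '[[0,0,0],[0,0,0],[0,0,0],[0,0,0],[0,0,0]]' --fingers '[5.5,5.5,5.5,5.5,5.5]'

```text
clock: 14.15
tool_pos: [0.5683, -0.1965, 0.109]
eef_rot: [0.001, 0.649, 0.761, 0.0]
ft_force: [1.0, 0.3, -0.1]
opening: 0.0652
grip_force: 33.8
```

```bash
python3 - <<'E'
from h import *
m,im=snap('wrist','w6')
np.save('m6.npy',m,allow_pickle=True)
cv2.imwrite('pics/w6b.png',cv2.resize(im[:,:,::-1],(800,600),interpolation=2))
to([.5683,-.196,.0355],.1625);s=manip.sense();print(s['tool_pos'],s['ft_force'])
e=np.array([np.cos(.1625),np.sin(.1625),0]);f=np.array([-e[1],e[0],0]);o=np.array([.5683,-.196,0.058])
for b in(-.04,-.028,.028,.04):print(b,proj(m,o+b*f)*1.5625)
E
```

```text
delta cm [0.05 0.01 7.33] tool x [-0.159  0.987 -0.001] y [0.987 0.159 0.001] z [ 0.001 -0.001 -1.   ]
rot z -0.003 j6 0.9390802756698713
[ 0.56819418 -0.19649651  0.10880789] [-0.17296337 -0.90973882 -0.83780623]
-0.04 [[387.42728296 423.62301123]]
-0.028 [[387.36750495 398.99488763]]
0.028 [[387.05827744 271.59530579]]
0.04 [[386.98468554 241.27595374]]
```

View pics/w6b.png

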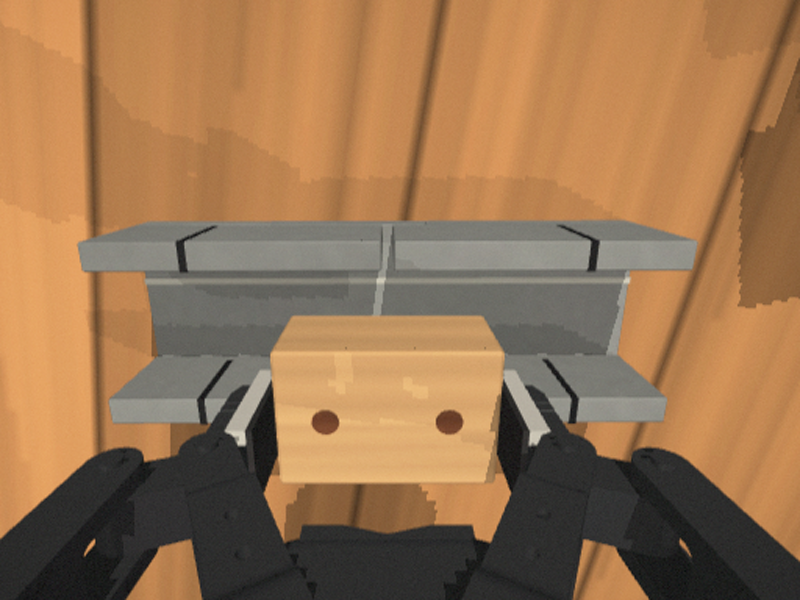

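The slot (388) is centred on the block (387.5), and the wall tops match the prediction to about 1 px. Now I'll lower it.

Emit:
drive_tool --delta_pos '[[0.1,0,1.5],[0.1,0,3],[0.1,0,4.3],[0.1,0,5.3],[0.1,0,6]]' --rot '[[0,0,0],[0,0,0],[0,0,0],[0,0,0],[0,0,0]]' --fingers '[5.5,5.5,5.5,5.5,5.5]'

```text
clock: 14.62
tool_pos: [0.5675, -0.1952, 0.0472]
eef_rot: [-0.0, 0.649, 0.761, -0.0]
ft_force: [-0.1, 0.0, -1.3]
opening: 0.0652
grip_force: 33.9
```

Emit:
drive_tool --delta_pos '[[0,0,0.2],[0,0,0.4],[0,0,0.6],[0,0,0.8],[0,0,0.9]]' --rot '[[0,0,0],[0,0,0],[0,0,0],[0,0,0],[0,0,0]]' --fingers '[5.5,5.5,5.5,5.5,5.5]'

```text
clock: 15.03
tool_pos: [0.5678, -0.1951, 0.0391]
eef_rot: [0.0, 0.648, 0.761, 0.0]
ft_force: [0.7, -0.8, -0.3]
opening: 0.0651
grip_force: 33.9
```

Emit:
drive_tool --delta_pos '[[0,0,0.05],[0,0,0.1],[0,0,0.15],[0,0,0.2],[0,0,0.2]]' --rot '[[0,0,0],[0,0,0],[0,0,0],[0,0,0],[0,0,0]]' --fingers '[5.5,5.5,5.5,5.5,5.5]'

```text
clock: 15.45
tool_pos: [0.5676, -0.1951, 0.0368]
eef_rot: [0.0, 0.648, 0.761, -0.0]
ft_force: [0.0, 0.5, -0.6]
opening: 0.0652
grip_force: 33.9
```

Emit:
drive_tool --delta_pos '[[0,0,0.05],[0,0,0.1],[0,0,0.15],[0,0,0.15],[0,0,0.15]]' --rot '[[0,0,0],[0,0,0],[0,0,0],[0,0,0],[0,0,0]]' --fingers '[5.5,5.5,5.5,5.5,5.5]'

```text
clock: 15.87
tool_pos: [0.5676, -0.1951, 0.0356]
eef_rot: [0.0, 0.648, 0.761, 0.0]
ft_force: [-0.7, -0.2, 3.4]
opening: 0.0653
grip_force: 34.3
```

Emit:
drive_tool --delta_pos '[[0,0,0.05],[0,0,0.05],[0,0,0.05],[0,0,0.05],[0,0,0.05]]' --rot '[[0,0,0],[0,0,0],[0,0,0],[0,0,0],[0,0,0]]' --fingers '[5.5,6.6,6.8,7.2,7.6]'

```text
clock: 16.28
tool_pos: [0.5677, -0.1951, 0.0347]
eef_rot: [-0.0, 0.648, 0.761, 0.0]
ft_force: [-0.1, -0.2, -0.3]
opening: 0.076
grip_force: 0.0
```

Emit:
drive_tool --delta_pos '[[0,0,0],[0,0,0],[0,0,-0.3],[0,0,-1],[0,0,-2]]' --rot '[[0,0,0],[0,0,0],[0,0,0],[0,0,0],[0,0,0]]' --fingers '[8,8.2,8.2,8.2,8.2]'

```text
clock: 16.7
tool_pos: [0.5673, -0.1949, 0.055]
eef_rot: [-0.001, 0.648, 0.761, -0.0]
ft_force: [1.0, 0.1, -1.0]
opening: 0.082
grip_force: 0.0
```

Emit:
drive_tool --delta_pos '[[0,0,-2],[0,0,-5],[0,0,-8],[0,0,-11],[0,0,-12]]' --rot '[[0,0,0],[0,0,0],[0,0,0],[0,0,0],[0,0,0]]' --fingers '[8.2,8.2,8.2,8.2,8.2]'

```text
clock: 17.12
tool_pos: [0.5689, -0.1956, 0.1807]
eef_rot: [0.003, 0.648, 0.761, 0.001]
ft_force: [0.4, 0.2, 1.4]
opening: 0.082
grip_force: 0.0
```

```bash
python3 - <<'E'
from h import *
m,im=snap('wrist','w7');np.save('m7.npy',m,allow_pickle=True)
mt,t=snap('top','t7')
a=cv2.resize(im[100:300,130:400,::-1],(540,400),interpolation=2);b=cv2.resize(t[110:240,130:430,::-1],(0,0),fx=1.8,fy=1.53)
cv2.imwrite('pics/w7b.png',np.vstack([a,cv2.resize(b,(540,199))]))
e=np.array([np.cos(.1625),np.sin(.1625),0]);f=np.array([-e[1],e[0],0]);o=np.array([.5683,-.196,0.044])
for x,y in((0,-.022),(-.033,-.022),(.033,-.022),(.033,.022),(-.033,.022)):print((proj(m,o+x*e+y*f)-[130,100])*2)
E
```

```text
[[232.445913   207.77223475]]
[[161.70416214 208.05339338]]
[[303.10720945 207.49139588]]
[[306.21940105 114.50664415]]
[[157.91961722 114.98502881]]
```

View pics/w7b.png

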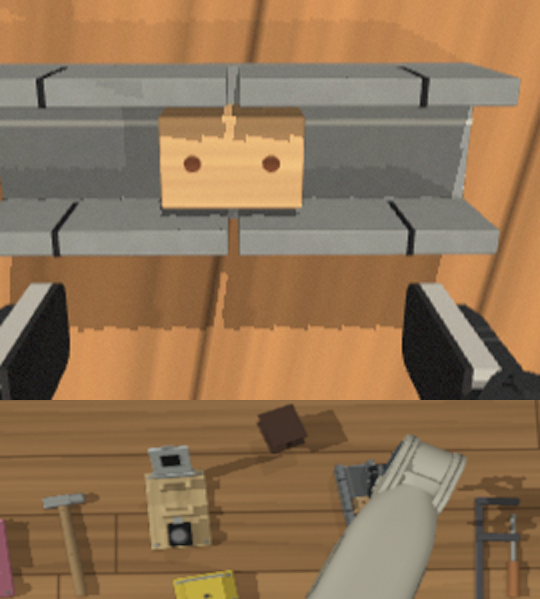

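The block lies flat in the channel, holes up. The holes' midpoint is at 231.5 and the slot at about 233, so it is off by less than 1 mm. The lid is open and the bystanders look unmoved.

```bash
python3 -c "
from bench import manip
print(manip.finish_job())"
```

```text
the job is handed in; nothing more can be done
None
```

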